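Start the paint-pot shaker

ROBOT

A 6-joint arm with a two-finger parallel gripper is mounted at the origin on the work surface. World frame = base frame: x ahead of the robot, y to its left, z up, the work surface at z = 0. Lengths are in m, angles in rad, forces in N, time in s.
With the tool pointing down it reaches from about 0.275 to 0.825 m from the base axis. Payload 5.2 kg.
Tool frame: the origin (TCP) lies at the very end of the fingers, on their centre line; the grasp point (between the pads) lies 19 mm behind it; z points along the fingers, y is the line along which they close (so a half turn about z gives the same grasp; the last joint's range is limited). The gripper opens to 93 mm and grips with 3 to 60 N. Pads are 15 mm wide; open, the fingers measure 128 mm over their backs; the gripper's body (75 mm by 188 mm) begins 65 mm behind the grasp point.
Start: joints at [-1.305, 0.259, 1.535, -0, 1.348, -0.203], TCP at [0.249, -0.491, 0.219] pointing down, gripper open.
Joint ranges: [-3.14, 3.14], [-0.91, 2.08], [0.19, 2.58], [-1.22, 4.36], [0.22, 2.71], [-3.12, 3.12]. Speed limits (rad/s): [2.57, 2.57, 3.14, 3.14, 3.14, 3.14].

INTERFACE

Orientations are given as [roll, pitch, yaw] about the fixed x, y, z axes, in that order (R = Rz(yaw) Ry(pitch) Rx(roll)).
In Python, from bench import status, vision, ctrl gives the robot as it stands. The module is installed in compiled form; this text tells all that it offers.
- The arm moves only by the tool play_rows, never from a script. Its argument "deltas" is a list of rows, each a list of 7 numbers: the shift along the tool's x, y, z normalised to -1 to 1, where 1 is 0.05 m, then the turn, a rotation vector about the tool's x, y, z normalised to -1 to 1, where 1 is 6 degrees, then the opening, from 0 (shut) to 1 (fully open). A call has exactly 10 rows; each row shifts and turns the commanded pose from where the row before left it, along the tool's axes as they then stand; what a row does not reach is not made up. A row lasts 1/10 s, in which the tool goes at most 50 mm and 8.59 degrees, less where a joint would pass 70% of its speed; a pose out of reach is approached as far as the arm can. A call with a number of a shift or a turn outside -1 to 1 is refused whole. A call with a gripper value outside its range is refused whole. The fingers move at their own pace and stop on an object; "force" is the grip in N (left out, the last holds). Time passes only in rows, so rows that do not move let the fingers close, or fill a call up. It gives the time, the measured TCP pose, the force, the opening and the grip force at its end, in the units of the state.
- status.observe(): the state, without advancing time (a new reading comes with each control period).
- vision.get_image(name): name is "scene" or "top"; returns the picture (420x560x3 uint8, red, green, blue); there is no depth.
- vision.calibration(name): a dict with "camera_matrix" (3x3 intrinsics, pixels), "k1" (the pictures are not rectified: a ray, as slopes to the right and down, at radius r is drawn at 1 + k1 r^2 times it, then the intrinsics apply), "world_to_cam" (4x4, takes a point from world to camera coordinates). Camera axes: x right, y down, z forward; pixel columns grow to the right and rows downward; lengths in m; the calibration is good to about 2 mm. A picture is of the moment at which its call begins. calibration takes no time and is no camera call.
- ctrl.close_job(): hands the job in; it is judged then, once.
Trained networks look in the newest picture that a camera, given by its name, has taken for a name from the list of things; names that differ only in an ending like _2 or _b are one class to them, and where a whole thing is asked for, a point or a joint stands for the part that bears it (a point fixed in the world has none). Each returns a list of dicts, best first, with "p" (0 to 1); they miss things now and then, are a little off and sometimes report something else, mostly with a low value. They report only what shows in the picture. A call takes as long as a camera call. They do not tell look-alikes from the thing itself.
- vision.spot_in(camera, name): "xyz" ([x, y, z] in m, in the coordinates of the camera as it stood for that picture, good to about 4 mm: the middle of the surface that is visible of it).
- vision.tip_of(camera, name): "xyz" ([x, y, z] in m, in the coordinates of the camera as it stood for that picture, good to about 4 mm: a listed point, or the origin of a listed thing).
The state is a dict: "time": time; "q": joint angles; "qvel": joint speeds; "effort": joint torques, N m; "eef_pos": TCP position; "tool_rot": TCP orientation; "wrist_force": force on the tool from outside, world axes, zero at the start; "wrist_torque": the same for the moment, N m; "gripper_width": finger opening in m; "grasp_force": force on a finger pad.
Only numpy, scipy, OpenCV 4.12 (cv2) and the standard library are available. Lean on these libraries where they do the work, as an engineer would, in place of code of your own. Each camera call takes 0.05 s, during which the arm holds its last target. There are 200 camera calls.

TASK

Start the paint-pot shaker on the bench with closed fingertips: first push the square hood latch all the way down, then press the raised end of the power rocker until it has tipped fully over, and then press the round start button right down and let it come back up. Leave the long stop bar unpressed, do not press a later control before the earlier ones are done, and do not lift or push aside any of the containers standing around.

Things in the scene. Friction and masses are not known exactly. Their poses are not given: they have to be found in the camera images.
- shaker: White bench shaker, fixed; flat deck 70 mm above the table, x -120 to 120, y -160 to 320 mm in its own frame. Origin at table height under the middle of the four controls; z up, x away from the robot at yaw 0.
- keys_mid (a point): Middle of the key field, on the deck. Four grey controls on black bezels 7 mm high lie at shaker x = +-40, y = +-45 mm from it; which is at which place changes from run to run. All are pressed straight down, stand above their bezels even when fully down, and cannot be pulled out.
- hood_top (a point): Middle of the top of the clear hood over a tin, at the shaker's +y end: 170 mm (shaker x) x 150 mm (shaker y) at its foot, top 200 mm above the table. An obstacle only.
- latch_top (a point): Centre of the top face of the hood latch, a square grey block 32 x 32 mm on a square bezel; the face stands up to 25 mm above the deck when up and 15 mm when home. The point moves with it.
- latch (a joint): Downward travel of the latch in m: 0 up, 0.010 home; starts at 0 to 0.002. Slides with about 5 N friction and stays where it is left.
- rocker_press (a point): Where to press the power rocker: on its raised half, 22 mm from the pivot towards shaker +x; moves with it. A grey shallow V, 60 (shaker x) x 28 mm, pivot along shaker y at the V's bottom, 16 mm above the deck. Off: the half towards +x is raised, its end 25 mm above the deck, the other half level. On: the half towards +x is level, 16 mm above the deck.
- rocker (a joint): Angle of the rocker in rad: 0 off, 0.3 fully over (on); starts at 0 to 0.05. About 0.1 N m friction (3 to 5 N at the raised half); stays where it is left.
- start_top (a point): Centre of the top of the start button, a round grey button 30 mm in diameter on a round bezel; its top stands 22 mm above the deck when up, 16 mm when fully down. The point moves with it.
- start (a joint): Downward travel of the start button in m: 0 up, 0.006 fully down; spring return, about 1.5 N to begin and 5 N fully down.
- stop_top (a point): Centre of the top of the stop bar, a long narrow grey key 18 mm (shaker x) x 60 mm (shaker y) on a long bezel, 22 mm above the deck. Not to be pressed.
- stop (a joint): Downward travel of the stop bar in m: 0 up, 0.006 fully down; spring return, about 1.5 N to begin and 5 N fully down.
- pot_mid (a point): loose bystander, not part of the job; the point is half-way up its axis. Small clear lidded paint pot, 38 mm in diameter, 42 mm high, standing on the shaker's deck at the end away from the hood.
- jar_mid (a point): loose bystander, not part of the job; the point is half-way up its axis. Glass jar, 64 mm in diameter, 85 mm high, on the table beside the shaker's end away from the hood.
- bottle_mid (a point): loose bystander, not part of the job; the point is half-way up its axis. White bottle, 56 mm in diameter, 170 mm high, on the table beyond the same end.
- cup_mid (a point): loose bystander, not part of the job; the point is half-way up its axis. White open cup, 72 mm in diameter at the rim, 80 mm high, on the table beyond the same end.
Mind the look-alikes: they are no part of the job. What is shaped like the part that bears cup_mid but orange, purple or yellow is not meant.

How it is judged:
On the way, in this order (a step that is already met when the one before it is completed fails the run):
1. the latch is pushed home (value of joint latch above 0.008 m), for 0.1 s.
2. the rocker is tipped fully over (value of joint latch above 0.008 m and value of joint rocker above 0.24 rad), for 0.1 s.
3. the start button is pressed down with the latch home and the rocker on (all of step 2 and value of joint start above 0.004 m), for 0.05 s.
4. the start button has come back up (value of joint start below 0.0015 m), for 0.1 s.
At the end, for the whole second after the job is handed in: Latch over 8 of 10 mm down, rocker over by more than 0.24 of 0.30 rad, then start button pressed over 4 mm and up again (within 1.5 mm), stop bar up (within 1.5 mm); pot, jar, bottle and cup upright (0.15 rad) within 20 mm of where they were (all of step 2 and value of joint each of start, stop below 0.0015 m and angle between each of pot_mid, jar_mid, bottle_mid, cup_mid's own z axis and vertical below 0.15 rad and distance of each of pot_mid, jar_mid, bottle_mid, cup_mid from where it was at the start of the episode below 0.02 m); the robot touches nothing.
It fails at once if the stop bar is pressed (over 2 mm) (value of joint stop above 0.002 m).
It fails at once if the rocker is switched on (over 0.2 rad) before the latch is home (value of joint rocker above 0.2 rad and not (value of joint latch above 0.008 m)).
It fails at once if the start button is pressed (over 3 mm) before the latch is home and the rocker over (value of joint start above 0.003 m and not (value of joint latch above 0.008 m and value of joint rocker above 0.24 rad)).
It fails at once if a pot, jar, bottle or cup is lifted, carried or shoved (over 20 mm) (distance of any of pot_mid, jar_mid, bottle_mid, cup_mid from where it was at the start of the episode above 0.02 m).
It also fails if it takes over 56 s, if anything falls off the work surface, if the arm or the gripper's body presses on something with over 40 N, if the wrist force passes 120 N, or if a joint passes its speed limit or range.

## Working session

There is one attempt and no reset: what is moved stays moved. The work goes in short steps, Python scripts to look and compute and a tool call to move; the robot and the scene stay as the last step left them, time stands still between calls to the robot, and variables do not carry over. Pictures are saved under pics/ and viewed, at most 10 in all, crops included, and the job is handed in when it is done.

Besides the shell and the picture viewer there is one more tool, called in YAML: its name, and indented under it one key for each argument. play_rows: Moves the arm, as the interface text tells. Scaled input: -1 to 1 covers 0.05 m each way for a shift and 6 degrees each way for a turn. Its arguments: {"type":"object","properties":{"deltas":{"type":"array"},"force":{"type":"number"}},"required":["deltas"]}

```bash
mkdir -p pics; cat > h.py <<'E'
import numpy as np, cv2
from bench import status, vision, ctrl
def w(cam,p):
    T=np.array(vision.calibration(cam)["world_to_cam"]); return (np.linalg.inv(T)@np.append(p,1))[:3]
def px(cam,P):
    c=vision.calibration(cam);T=np.array(c["world_to_cam"]);q=(T@np.append(P,1))[:3];s=q[:2]/q[2]
    s=s*(1+c["k1"]*(s@s));K=np.array(c["camera_matrix"]);return K[:2,:2]@s+K[:2,2]
E
python3 - <<'E'
from h import *
for c in("scene","top"):
    im=vision.get_image(c); cv2.imwrite(f"pics/{c}0.png",im[:,:,::-1])
    for n in "keys_mid hood_top latch_top rocker_press start_top stop_top pot_mid jar_mid bottle_mid cup_mid".split():
        for d in vision.tip_of(c,n)[:2]:
            P=w(c,d["xyz"]); print(c,n,round(d["p"],2),P.round(4),px(c,P).round())
s=status.observe();print(s)
E
```

```text
scene keys_mid 0.61 [ 0.5433 -0.0246  0.0663] [293. 234.]
scene hood_top 0.97 [0.4617 0.1923 0.194 ] [385. 252.]
scene hood_top 0.65 [ 0.7239 -0.3357  0.0427] [176. 197.]
scene latch_top 0.48 [ 4.857e-01 -4.000e-04  9.040e-02] [316. 224.]
scene rocker_press 0.54 [ 0.5366 -0.0782  0.0946] [282. 213.]
scene start_top 0.58 [0.5625 0.0264 0.0945] [300. 246.]
scene stop_top 0.51 [ 0.5955 -0.0563  0.0874] [270. 232.]
scene stop_top 0.26 [ 0.488  -0.0005  0.0953] [315. 223.]
scene pot_mid 0.62 [ 0.5593 -0.1633  0.0903] [256. 198.]
scene jar_mid 0.91 [ 0.6816 -0.2299  0.0412] [208. 214.]
scene bottle_mid 0.61 [ 0.5534 -0.3219  0.0858] [226. 163.]
scene bottle_mid 0.48 [ 0.5581 -0.1588  0.0889] [258. 199.]
scene cup_mid 0.96 [ 0.7985 -0.1872  0.0405] [180. 247.]
scene cup_mid 0.93 [ 0.7739 -0.0867  0.0383] [208. 270.]
top keys_mid 0.82 [ 0.5478 -0.0262  0.0732] [251. 216.]
top hood_top 0.58 [0.4611 0.1909 0.2005] [167. 249.]
top rocker_press 0.46 [ 0.5417 -0.0793  0.0972] [269. 217.]
top start_top 0.58 [0.5668 0.0269 0.0912] [232. 209.]
top stop_top 0.71 [ 0.5978 -0.0559  0.0911] [261. 198.]

[... 314 characters left out ...]
0393] [272. 139.]
{'time': 1.1, 'q': array([-1.30479179e+00,  2.58569194e-01,  1.53502029e+00,  1.11029855e-05,
        1.34799790e+00, -2.02834444e-01]), 'qvel': array([-0.00234478,  0.00039397,  0.00057506,  0.00088024, -0.00087843,
       -0.00162676]), 'effort': array([ 1.19799453e-03, -4.37205791e+01, -2.84313208e+01,  7.21169659e-02,
        3.11398704e-02,  1.88484739e-05]), 'eef_pos': array([ 0.24852451, -0.49064343,  0.21866118]), 'tool_rot': array([ 3.14158531e+00, -9.54564319e-06,  4.68836524e-01]), 'wrist_force': array([-0.80226719, -0.22192134, -0.09354019]), 'wrist_torque': array([-0.00762489,  0.02763424, -0.03675039]), 'grasp_force': 0.0, 'gripper_width': 0.09304354277006788}
```

```bash
python3 - <<'E'
from h import *
a=cv2.imread("pics/top0.png");b=cv2.imread("pics/scene0.png")
f=lambda i,x0,y0,x1,y1,s:cv2.resize(i[y0:y1,x0:x1],None,fx=s,fy=s,interpolation=cv2.INTER_CUBIC)
cv2.imwrite("pics/c1.png",f(a,200,160,330,260,6));cv2.imwrite("pics/c2.png",f(b,220,170,350,267,6))
E
```

```text
(no output)
```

View pics/c1.png

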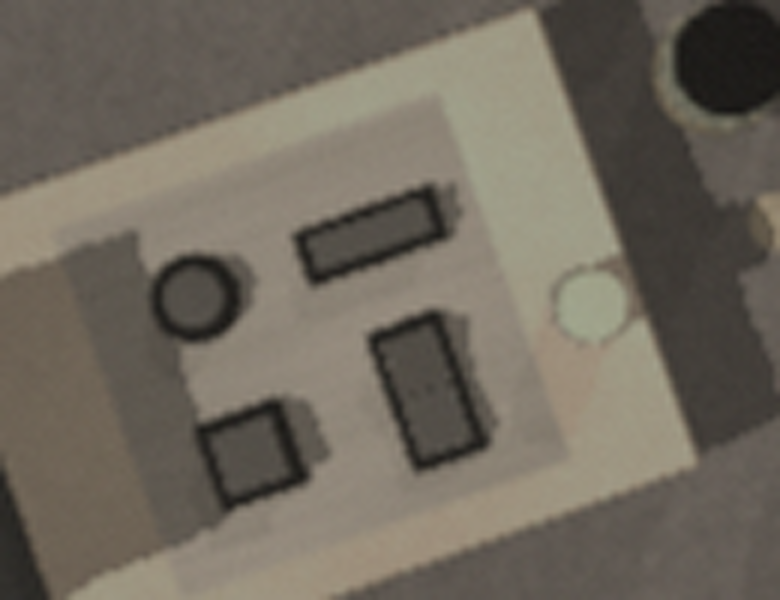

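View pics/c2.png

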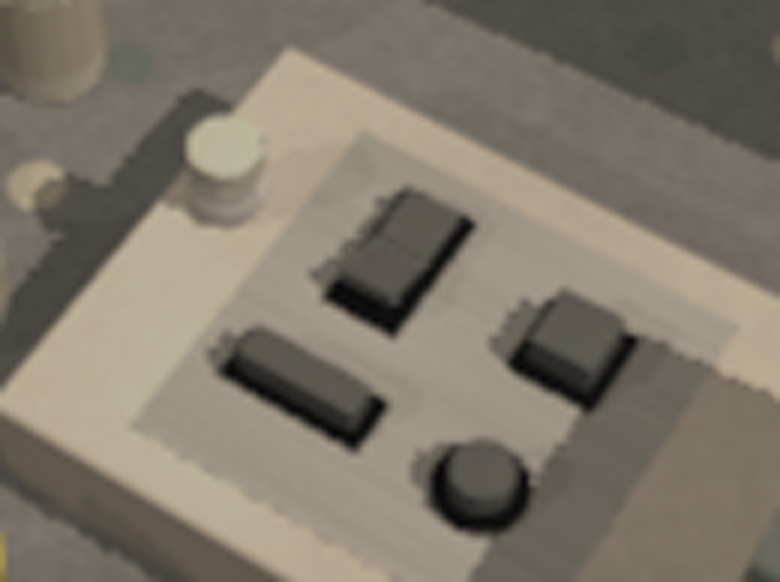

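View pics/scene0.png

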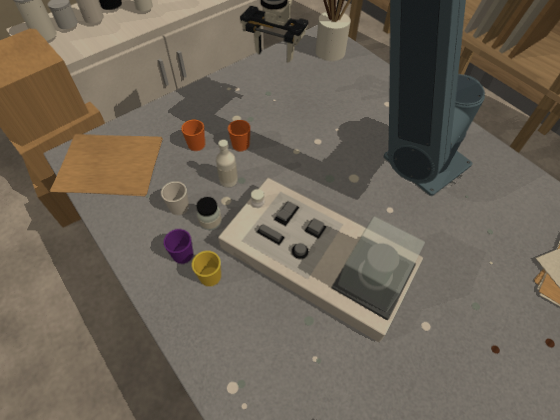

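```bash
cat >> h.py <<'E'
def ray(cam,uv,z):
    c=vision.calibration(cam);T=np.linalg.inv(np.array(c["world_to_cam"]))
    K=np.array(c["camera_matrix"],float);s0=np.linalg.solve(K,[uv[0],uv[1],1])[:2];s=s0.copy()
    for _ in range(20): s=s0/(1+c["k1"]*(s@s))
    d=T[:3,:3]@np.append(s,1);o=T[:3,3];return o+d*(z-o[2])/d[2]
E
python3 - <<'E'
from h import *
pts={"latch":((242.2,235.5),(314.8,225.2),.094,(-.04,.045)),"start":((232.6,209.6),(300.5,249.0-1.5),.092,(.04,.045)),
"stop":((261.8,198.8),(271.2,232.5),.092,(.04,-.045)),"rocker":((271.8,225),(286.8,212.),.088,(-.04,-.045))}
net={"latch":[(.4857,-.0004)],"start":[(.5625,.0264),(.5668,.0269)],"stop":[(.5955,-.0563),(.5978,-.0559)],"rp":[(.5366,-.0782),(.5417,-.0793)],"k":[(.5433,-.0246),(.5478,-.0262)]}
m={"rp":(-.018,-.045),"k":(0,0)}
A=[];B=[];L=[]
for k,(t,s,z,q) in pts.items():
    m[k]=q
    for c,uv in(("top",t),("scene",s)): A.append(q);B.append(ray(c,uv,z)[:2]);L.append(k+c)
for k,v in net.items():
    for p in v:A.append(m[k]);B.append(p);L.append(k+"net")
A=np.array(A)@[1,1j];B=np.array(B)@[1,1j]
a=A-A.mean();b=B-B.mean();r=(b*a.conj()).sum()/(abs(a)**2).sum();print("scale",abs(r));r/=abs(r);o=B.mean()-r*A.mean()
print("yaw",np.angle(r),np.degrees(np.angle(r)),"org",o)
for l,x,y in zip(L,A,B):print(l,np.round(y,4),"res mm",np.round(1000*(y-o-r*x)*r.conj(),1))
for k,q in m.items():print(k,np.round(o+r*complex(*q),4))
for c in("top","scene"):print(c,np.linalg.inv(vision.calibration(c)["world_to_cam"])[:3,3])
E
```

```text
scale 0.9922080226147955
yaw 0.3520480436540109 20.170867087212187 org (0.5428297946794874-0.027785603691190593j)
latchtop (0.4908-0.0023j) res mm (-0-3.1j)
latchscene (0.4927+0.0029j) res mm (3.6+1.1j)
starttop (0.565+0.0248j) res mm (-1-3.3j)
startscene (0.5636+0.0298j) res mm (-0.6+1.9j)
stoptop (0.5954-0.059j) res mm (-1.5-2.5j)
stopscene (0.5953-0.0501j) res mm (1.5+5.9j)
rockertop (0.52-0.0872j) res mm (-2-2.9j)
rockerscene (0.5221-0.0769j) res mm (3.6+6.1j)
latchnet (0.4857-0.0004j) res mm (-4.2+0.4j)
startnet (0.5625+0.0264j) res mm (-2.9-0.9j)
startnet (0.5668+0.0269j) res mm (1.4-1.9j)
stopnet (0.5955-0.0563j) res mm (-0.4+0.1j)
stopnet (0.5978-0.0559j) res mm (1.9-0.3j)
rpnet (0.5366-0.0782j) res mm (-5.2-0.2j)
rpnet (0.5417-0.0793j) res mm (-0.8-3j)
knet (0.5433-0.0246j) res mm (1.5+2.8j)
knet (0.5478-0.0262j) res mm (5.2-0.2j)
rp (0.5415-0.0762j)
k (0.5428-0.0278j)
latch (0.4898+0.0007j)
start (0.5649+0.0282j)
stop (0.5959-0.0562j)
rocker (0.5208-0.0838j)
top [ 0.53670665 -0.04945934  1.39583514]
scene [0.9151327  0.37307455 0.99287797]
```

play_rows:
  deltas:
    - [0, 0, 0, 0, 0, -1, 0]
    - [0, 0, 0, 0, 0, -1, 0]
    - [0, 0, 0, 0, 0, -1, 0]
    - [0, 0, 0, 0, 0, -1, 0]
    - [0, 0, 0, 0, 0, -1, 0]
    - [0, 0, 0, 0, 0, -1, 0]
    - [0, 0, 0, 0, 0, -1, 0]
    - [0, 0, 0, 0, 0, -1, 0]
    - [0, 0, 0, 0, 0, -1, 0]
    - [0, 0, 0, 0, 0, -1, 0]
  force: 20

```text
time: 2.1
eef_pos: [0.2485, -0.4907, 0.2186]
tool_rot: [-3.142, -0.0, 1.52]
wrist_force: [0.6, -0.2, -0.0]
gripper_width: 0.0179
grasp_force: 0.0
```

play_rows:
  deltas:
    - [0, 0, 0, 0, 0, -1, 0]
    - [0, 0, 0, 0, 0, -1, 0]
    - [0, 0, 0, 0, 0, -1, 0]
    - [0, 0, 0, 0, 0, -0.88, 0]
    - [0.6, 0.63, 0, 0, 0, 0, 0]
    - [0.6, 0.63, 0, 0, 0, 0, 0]
    - [0.6, 0.63, 0, 0, 0, 0, 0]
    - [0.6, 0.63, 0, 0, 0, 0, 0]
    - [0.6, 0.63, 0, 0, 0, 0, 0]
    - [0.6, 0.63, 0, 0, 0, 0, 0]

```text
time: 3.1
eef_pos: [0.3645, -0.2551, 0.2189]
tool_rot: [3.141, 0.001, 1.922]
wrist_force: [1.1, -0.1, 1.1]
gripper_width: 0.0008
grasp_force: 0.0
```

play_rows:
  deltas:
    - [0.6, 0.63, 0, 0, 0, 0, 0]
    - [0.6, 0.63, 0, 0, 0, 0, 0]
    - [0.6, 0.63, 0, 0, 0, 0, 0]
    - [0.6, 0.63, 0, 0, 0, 0, 0]
    - [0.6, 0.63, 0, 0, 0, 0, 0]
    - [0.6, 0.63, 0, 0, 0, 0, 0]
    - [0.3, 0.3, 0, 0, 0, 0, 0]
    - [0, 0, 0, 0, 0, 0, 0]
    - [0, 0, 0, 0, 0, 0, 0]
    - [0, 0, 0, 0, 0, 0, 0]

```text
time: 4.1
eef_pos: [0.488, -0.0042, 0.2186]
tool_rot: [-3.141, 0.0, 1.921]
wrist_force: [0.6, 0.1, -0.3]
gripper_width: 0.0004
grasp_force: 0.0
```

play_rows:
  deltas:
    - [0.06, 0.06, 0.4, 0, 0, 0, 0]
    - [0, 0, 0.4, 0, 0, 0, 0]
    - [0, 0, 0.4, 0, 0, 0, 0]
    - [0, 0, 0.4, 0, 0, 0, 0]
    - [0, 0, 0.4, 0, 0, 0, 0]
    - [0, 0, 0.2, 0, 0, 0, 0]
    - [0, 0, 0.1, 0, 0, 0, 0]
    - [0, 0, 0, 0, 0, 0, 0]
    - [0, 0, 0, 0, 0, 0, 0]
    - [0, 0, 0, 0, 0, 0, 0]

```text
time: 5.1
eef_pos: [0.4909, 0.0003, 0.1046]
tool_rot: [3.14, 0.001, 1.922]
wrist_force: [0.5, 0.8, -0.3]
gripper_width: 0.0006
grasp_force: 0.0
```

```bash
python3 - <<'E'
from h import *
b=vision.get_image("scene")[:,:,::-1];cv2.imwrite("pics/c3.png",cv2.resize(b[160:270,220:360],None,fx=5,fy=5,interpolation=cv2.INTER_CUBIC))
print(status.observe()["eef_pos"],px("scene",status.observe()["eef_pos"]))
E
```

```text
[4.90748759e-01 4.40024829e-04 1.04473750e-01] [315.10058369 222.04499096]
```

View pics/c3.png

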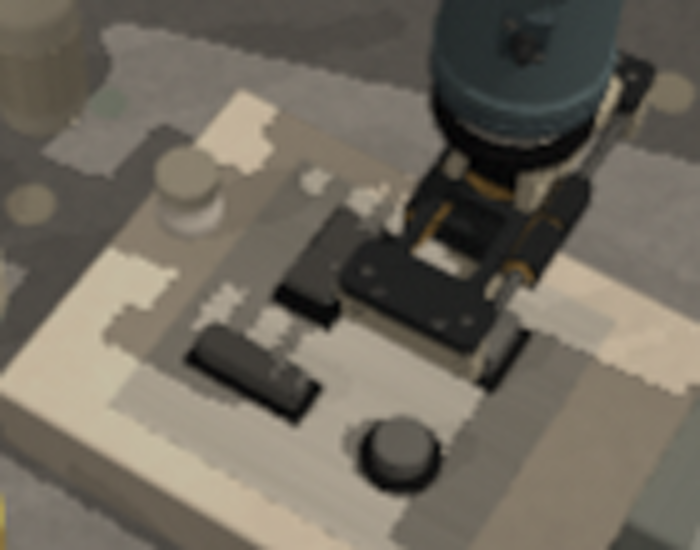

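The closed fingers are over the square latch, whose corner shows at about (515,340) in the crop. The rocker, stop bar and start button are all clear. Now pressing the latch.

play_rows:
  deltas:
    - [0, 0, 0.08, 0, 0, 0, 0]
    - [0, 0, 0.06, 0, 0, 0, 0]
    - [0, 0, 0.06, 0, 0, 0, 0]
    - [0, 0, 0.05, 0, 0, 0, 0]
    - [0, 0, 0.05, 0, 0, 0, 0]
    - [0, 0, 0.05, 0, 0, 0, 0]
    - [0, 0, 0.03, 0, 0, 0, 0]
    - [0, 0, 0, 0, 0, 0, 0]
    - [0, 0, 0, 0, 0, 0, 0]
    - [0, 0, 0, 0, 0, 0, 0]

```text
time: 6.15
eef_pos: [0.4902, 0.0007, 0.0851]
tool_rot: [3.141, 0.0, 1.922]
wrist_force: [-2.2, 0.7, 8.5]
gripper_width: 0.0005
grasp_force: 4.3
```

play_rows:
  deltas:
    - [0, 0, 0.02, 0, 0, 0, 0]
    - [0, 0, 0.02, 0, 0, 0, 0]
    - [0, 0, 0, 0, 0, 0, 0]
    - [0, 0, 0, 0, 0, 0, 0]
    - [0, 0, 0, 0, 0, 0, 0]
    - [0, 0, 0, 0, 0, 0, 0]
    - [0, 0, 0, 0, 0, 0, 0]
    - [0, 0, 0, 0, 0, 0, 0]
    - [0, 0, 0, 0, 0, 0, 0]
    - [0, 0, 0, 0, 0, 0, 0]

```text
time: 7.15
eef_pos: [0.4903, 0.0006, 0.0848]
tool_rot: [3.141, 0.001, 1.923]
wrist_force: [-8.1, 2.3, 24.6]
gripper_width: 0.0007
grasp_force: 11.9
```

The latch hit a hard stop at z 0.085, which is its home height. Lift and move over the rocker's raised half.

play_rows:
  deltas:
    - [0, 0, -0.3, 0, 0, 0, 0]
    - [0, 0, -0.4, 0, 0, 0, 0]
    - [0, 0, -0.4, 0, 0, 0, 0]
    - [-0.46, 0.11, 0, 0, 0, 0, 0]
    - [-0.46, 0.12, 0, 0, 0, 0, 0]
    - [-0.46, 0.12, 0, 0, 0, 0, 0]
    - [-0.46, 0.11, 0, 0, 0, 0, 0]
    - [0, 0, 0.25, 0, 0, 0, 0]
    - [0, 0, 0.25, 0, 0, 0, 0]
    - [0, 0, 0, 0, 0, 0, 0]

```text
time: 8.15
eef_pos: [0.5407, -0.0764, 0.1096]
tool_rot: [-3.137, -0.004, 1.922]
wrist_force: [-0.8, 1.1, -0.8]
gripper_width: 0.0005
grasp_force: 0.0
```

```bash
python3 - <<'E'
from h import *
b=vision.get_image("scene")[:,:,::-1];cv2.imwrite("pics/c4.png",cv2.resize(b[160:270,220:360],None,fx=5,fy=5,interpolation=cv2.INTER_CUBIC))
print(status.observe()["eef_pos"])
for n in("latch_top","start_top","stop_top"):
    for d in vision.tip_of("scene",n)[:1]: print(n,d["p"],w("scene",d["xyz"]).round(4))
E
```

```text
[ 0.54143069 -0.07647565  0.11072435]
latch_top 0.65 [ 0.488  -0.0019  0.0849]
start_top 0.62 [0.5637 0.0244 0.0961]
stop_top 0.76 [ 0.5935 -0.0552  0.0902]
```

View pics/c4.png

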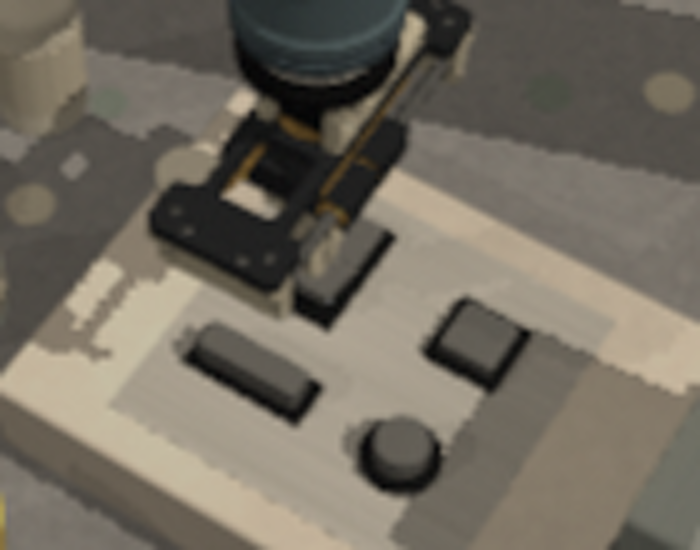

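The latch is visibly lower at crop (480,335), and the fingers stand over the rocker's near half at about (320,290). Pressing.

play_rows:
  deltas:
    - [0, 0.03, 0.12, 0, 0, 0, 0]
    - [0, 0, 0.1, 0, 0, 0, 0]
    - [0, 0, 0.06, 0, 0, 0, 0]
    - [0, 0, 0.06, 0, 0, 0, 0]
    - [0, 0, 0.06, 0, 0, 0, 0]
    - [0, 0, 0.06, 0, 0, 0, 0]
    - [0, 0, 0.06, 0, 0, 0, 0]
    - [0, 0, 0.03, 0, 0, 0, 0]
    - [0, 0, 0, 0, 0, 0, 0]
    - [0, 0, 0, 0, 0, 0, 0]

```text
time: 9.35
eef_pos: [0.5456, -0.0772, 0.0862]
tool_rot: [3.14, 0.001, 1.922]
wrist_force: [-0.5, 2.9, 8.9]
gripper_width: 0.0007
grasp_force: 4.4
```

play_rows:
  deltas:
    - [0, 0, 0.02, 0, 0, 0, 0]
    - [0, 0, 0.02, 0, 0, 0, 0]
    - [0, 0, 0, 0, 0, 0, 0]
    - [0, 0, 0, 0, 0, 0, 0]
    - [0, 0, 0, 0, 0, 0, 0]
    - [0, 0, 0, 0, 0, 0, 0]
    - [0, 0, 0, 0, 0, 0, 0]
    - [0, 0, 0, 0, 0, 0, 0]
    - [0, 0, 0, 0, 0, 0, 0]
    - [0, 0, 0, 0, 0, 0, 0]

```text
time: 10.35
eef_pos: [0.5457, -0.0773, 0.0861]
tool_rot: [3.139, 0.002, 1.923]
wrist_force: [-4.2, 4.4, 22.2]
gripper_width: 0.0007
grasp_force: 11.1
```

Rocker hard stop at 0.086, level. On to above the start button.

play_rows:
  deltas:
    - [0, 0, -0.3, 0, 0, 0, 0]
    - [0, 0, -0.4, 0, 0, 0, 0]
    - [0, 0, -0.4, 0, 0, 0, 0]
    - [0.46, 0.27, 0, 0, 0, 0, 0]
    - [0.46, 0.27, 0, 0, 0, 0, 0]
    - [0.46, 0.27, 0, 0, 0, 0, 0]
    - [0.45, 0.27, 0, 0, 0, 0, 0]
    - [0, 0, 0.25, 0, 0, 0, 0]
    - [0, 0, 0.2, 0, 0, 0, 0]
    - [0, 0, 0, 0, 0, 0, 0]

```text
time: 11.35
eef_pos: [0.5622, 0.0265, 0.1132]
tool_rot: [-3.137, -0.002, 1.922]
wrist_force: [-0.5, -0.2, 0.2]
gripper_width: 0.0006
grasp_force: 0.0
```

```bash
python3 - <<'E'
from h import *
b=vision.get_image("scene")[:,:,::-1];cv2.imwrite("pics/c5.png",cv2.resize(b[160:270,220:360],None,fx=5,fy=5,interpolation=cv2.INTER_CUBIC))
print(status.observe()["eef_pos"])
E
```

```text
[0.56283416 0.02624393 0.1141137 ]
```

View pics/c5.png

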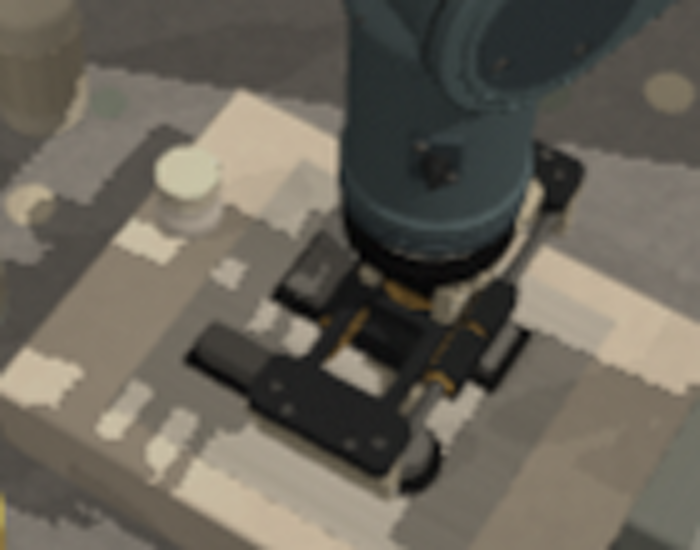

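The fingers are over the round start button, its edge visible at about (420,460). The rocker's near half at (325,265) now lies flat. Press, then release.

play_rows:
  deltas:
    - [0, 0, 0.2, 0, 0, 0, 0]
    - [0, 0, 0.12, 0, 0, 0, 0]
    - [0, 0, 0.06, 0, 0, 0, 0]
    - [0, 0, 0.06, 0, 0, 0, 0]
    - [0, 0, 0.06, 0, 0, 0, 0]
    - [0, 0, 0.06, 0, 0, 0, 0]
    - [0, 0, 0.05, 0, 0, 0, 0]
    - [0, 0, 0.02, 0, 0, 0, 0]
    - [0, 0, 0, 0, 0, 0, 0]
    - [0, 0, 0, 0, 0, 0, 0]

```text
time: 12.4
eef_pos: [0.5642, 0.0269, 0.0861]
tool_rot: [3.141, 0.001, 1.923]
wrist_force: [-5.7, -0.7, 15.1]
gripper_width: 0.0008
grasp_force: 7.4
```

Fully down (z 0.086). Lift and back off.

play_rows:
  deltas:
    - [0, 0, -0.2, 0, 0, 0, 0]
    - [0, 0, -0.4, 0, 0, 0, 0]
    - [0, 0, -0.6, 0, 0, 0, 0]
    - [0, 0, -0.6, 0, 0, 0, 0]
    - [0, 0, -0.6, 0, 0, 0, 0]
    - [0, 0, -0.4, 0, 0, 0, 0]
    - [0, 0, 0, 0, 0, 0, 0]
    - [0, 0, 0, 0, 0, 0, 0]
    - [0, 0, 0, 0, 0, 0, 0]
    - [0, 0, 0, 0, 0, 0, 0]

```text
time: 13.4
eef_pos: [0.5632, 0.0273, 0.2224]
tool_rot: [-3.139, -0.002, 1.922]
wrist_force: [-0.6, -0.4, -0.9]
gripper_width: 0.0005
grasp_force: 0.0
```

```bash
python3 - <<'E'
from h import *
vision.get_image("scene");vision.get_image("top")
for c in("scene","top"):
  for n in("latch_top","rocker_press","start_top","stop_top","pot_mid"):
    for d in vision.tip_of(c,n)[:1]: print(c,n,round(d["p"],2),w(c,d["xyz"]).round(4))
s=status.observe();print(s["eef_pos"],s["wrist_force"])
b=vision.get_image("scene")[:,:,::-1];cv2.imwrite("pics/c6.png",cv2.resize(b[160:270,220:360],None,fx=5,fy=5,interpolation=cv2.INTER_CUBIC))
E
```

```text
scene latch_top 0.72 [ 0.4866 -0.0019  0.0827]
scene rocker_press 0.37 [ 0.5395 -0.0759  0.0899]
scene start_top 0.42 [0.5626 0.028  0.0941]
scene stop_top 0.67 [4.88e-01 1.00e-04 8.01e-02]
scene pot_mid 0.58 [ 0.4911 -0.0013  0.0795]
top latch_top 0.24 [ 0.5969 -0.0569  0.0941]
top rocker_press 0.7 [ 0.5462 -0.0269  0.0718]
top start_top 0.45 [0.4636 0.1893 0.1978]
top pot_mid 0.68 [ 0.5594 -0.1609  0.0926]
[0.56403326 0.02713253 0.22421855] [0.52540371 0.00999748 0.28225631]
```

View pics/c6.png

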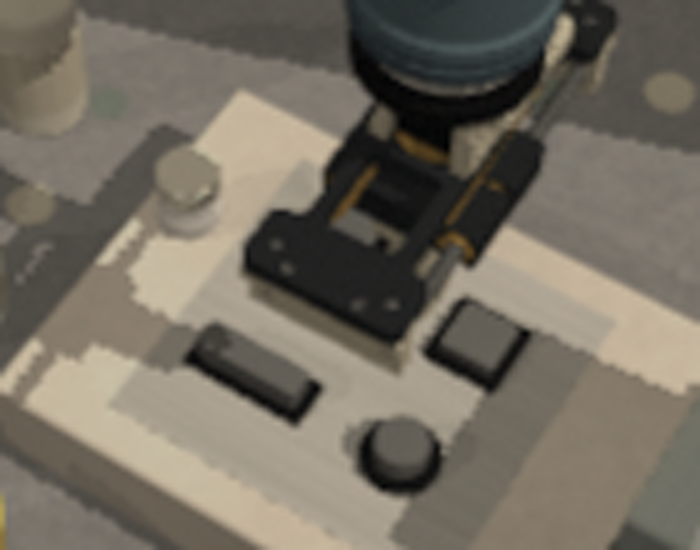

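The latch is down at (480,335), the start button is back up at (400,450), the stop bar is up, and the pot has not moved. The fingers are clear of everything.

```bash
python3 -c "
from bench import ctrl;print(ctrl.close_job())"
```

```text
the job is handed in; nothing more can be done
None
```

I pressed the latch home, tipped the rocker fully over, then pressed the start button down and let it come back up. The stop bar and containers were not touched, and the job is handed in; no verdict came back.

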